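# Unlock and open the hatch of a microscope lamp unit

### The arm

A 7-joint arm with a two-finger parallel gripper is mounted at the origin on the work surface. World frame = base frame: x ahead of the robot, y to its left, z up, the work surface at z = 0. Lengths are in m, angles in rad, forces in N, time in s.
With the tool pointing down it reaches from about 0.4 to 0.925 m from the base axis. Payload 4.1 kg.
Tool frame: the origin (TCP) lies midway between the tips of the shut fingers; the grasp point (between the pads) lies 19 mm behind it; z points along the fingers, y is the line along which they close (so a half turn about z gives the same grasp; the last joint's range is limited). The gripper opens to 85 mm and grips with 20 to 120 N. Pads are 22 mm wide; open, the fingers measure 114 mm over their backs; the gripper's body (76 mm by 85 mm) begins 54 mm behind the grasp point. The pads swing forward as they close: fully open they stand 13 mm farther back than shut.
Start: joints at [-1.249, 0.398, 0.045, 1.537, -0.019, 1.207, -0.051], TCP at [0.266, 0.593, 0.231] pointing down, gripper open.
Joint ranges: [-2.82, 2.82], [-0.49, 2.23], [-1.37, 1.46], [0, 2.46], [-1.36, 4.5], [0.23, 2], [-2.94, 2.94]. Speed limits (rad/s): [2.57, 2.57, 3.14, 3.14, 3.14, 3.14, 3.14].

### API

Orientations are given as a unit quaternion [x, y, z, w].
In Python, from bench import state, camera, job_done, boxes_of, outline_of, spot_point gives the robot as it stands.
- The arm moves only by the shell command python3 -m creep 'ROWS' [FORCE]. ROWS is a JSON object of lists of equal length, an entry for each row: "linear": the shift along the world's x, y, z as a fraction of full scale, a list of three; "angular": the turn, a rotation vector about the world's x, y, z as a fraction of full scale, a list of three; "jaw": the finger opening in mm, from 0 to 85.4. In form: {"linear": [[dx, dy, dz], ...], "angular": [[wx, wy, wz], ...], "jaw": [jaw, ...]}. A call has 1 to 20 rows; each row is the pose to reach, as a shift and turn from the pose commanded when the call began, turning the shorter way round; what a row does not reach only later rows make up. Full scale, the value 1, is 10 cm for a shift and 180 degrees for a turn. A row lasts 1/10 s, in which the tool goes at most 50 mm and 8.59 degrees, less where a joint would pass 70% of its speed; a pose out of reach is approached as far as the arm can. A call with a number of a shift or a turn outside -1 to 1 is refused whole. A call with a gripper value outside its range is refused whole. The fingers move at their own pace and stop on an object; FORCE is the grip in N (left out, the last holds). Time passes only in rows, so rows that repeat a pose let the fingers close. It gives the time, the measured TCP pose, the force, the opening and the grip force at its end, in the units of the state.
- state(): the state, without advancing time (a new reading comes with each control period).
- camera(name): name is "scene" or "top" or "wrist"; returns a dict with "image" (400x640x3 uint8, red, green, blue), "intrinsics" (3x3 intrinsics, pixels), "extrinsics" (4x4, takes a point from camera to world coordinates). Camera axes: x right, y down, z forward; pixel columns grow to the right and rows downward; lengths in m; the calibration is good to about 2 mm. A picture is of the moment at which its call begins. There is no depth.
- job_done(): hands the job in; it is judged then, once.
Trained networks look in a picture, given as the dict that the camera call returned (one of the last four; its "shot" number tells which), for a name from the list of things; names that differ only in an ending like _2 or _b are one class to them, and where a whole thing is asked for, a point or a joint stands for the part that bears it (a point fixed in the world has none). Each returns a list of dicts, best first, with "p" (0 to 1); they miss things now and then, are a little off and sometimes report something else, mostly with a low value. They report only what shows in the picture. A call takes as long as a camera call.
- boxes_of(picture, query): "location" ([column, row] in pixels, amid what is visible of it).
- outline_of(picture, query): "region" (400x640 bool, what is visible of it) and "location" ([column, row] in pixels, amid what is visible of it).
- spot_point(picture, query): "location" ([column, row] in pixels: a listed point, or the origin of a listed thing).
The state is a dict: "clock": time; "joint_pos": joint angles; "qd": joint speeds; "effort": joint torques, N m; "position": TCP position; "orientation": TCP orientation; "contact_force": force on the tool from outside, world axes, zero at the start; "torque": the same for the moment, N m; "gripper_width": finger opening in m; "finger_force": force on a finger pad.
Only numpy, scipy, OpenCV 4.12 (cv2) and the standard library are available. Lean on these libraries where they do the work, as an engineer would, in place of code of your own. Each camera call takes 0.05 s, during which the arm holds its last target. There are 200 camera calls.

### The job

The lamp in the microscope's power unit has to be changed: turn both cam levers on its hatch a full quarter turn to unlocked, while the hatch is still shut, then swing the hatch up and right over until it rests open against its stop. Each lever turns one way only, and which way has to be felt: do not force a lever that is against its stop. Leave the dropper bottle, the slide box and the dish where they stand.

Things in the scene. Friction and masses are not known exactly. Their poses are not given: they have to be found in the camera images.
- unit: Cream metal power unit, a box fixed to the bench, 170 (x) x 260 (y) x 100 mm high, open on top and covered by the hatch. Origin: centre of its underside, on the bench; its x points from its front wall (with vents and a black dial, towards the robot's right) to its back (the hinge side, towards the robot's left), y towards the robot when the unit stands square, z up.
- hatch (a joint): Angle of the hatch, rad: 0 shut, grows as its front edge swings up and back; open stop at 1.9. Past about 1.5 it falls open and stays, below that it falls shut. Cream plate 195 x 260 x 6 mm, 0.3 to 0.5 kg, carrying both cam levers; about 4 N up at the front edge lifts it. While either cam is locked it rises no more than 0.05 rad.
- hatch_hinge (a point): Middle of the hinge line, at the back top edge of the unit (85 mm behind its origin, 100 mm up); hinge line along the unit's y. Does not move.
- hatch_lip (a point): Middle of the hatch's front edge, on its underside, 195 mm from the hinge line, 100 mm above the bench when shut. The hatch stands 25 mm out beyond the unit's front wall all along this edge, with nothing below: a fingertip tilted forward fits under it. Moves with the hatch.
- cam_left (a joint): Angle of the left cam lever, rad: 0 locked (lever points back to the hinge), positive anticlockwise from above; unlocked at +1.57 or -1.57 (end stop 1.6). It turns one way only, which differs between levers and starts and cannot be seen; the wrong way it meets a rigid stop at about 0.15 (up to 0.25 when pressed). Friction 0.10 N m: 3 N at 36 mm turns it; over 40 N counts as forcing it.
- cam_left_pivot (a point): On the left lever's turning axis, 12 mm above the hatch's upper face, 126 mm in front of the hinge line, 70 mm left of the hatch's middle. Black lever: hub 24 mm across, 23 mm high; arm 12 mm wide, 5 to 22 mm above the hatch's upper face (which is 106 mm above the bench when shut).
- cam_left_tip (a point): Centre of the left lever's round end (16 mm across), 44 mm from its turning axis, 12 mm above the hatch's face. The lever stays where it is left.
- cam_right (a joint): Angle of the right cam lever: the same as cam_left, with its own free direction.
- cam_right_pivot (a point): On the right lever's turning axis, 70 mm right of the hatch's middle; otherwise as cam_left_pivot.
- cam_right_tip (a point): Centre of the right lever's round end, as cam_left_tip.
- dropper: Bystander: loose amber dropper bottle, 34 mm across, 85 mm high, behind the unit's hinge side. Origin: centre of its underside.
- slidebox: Bystander: loose grey slide box, 87 x 62 x 34 mm, behind the unit's hinge side. Origin: centre of its underside.
- dish: Bystander: loose clear covered dish, 68 mm across, 16 mm high, in front of the unit, 90 mm or more from the hatch's front edge. Origin: centre of its underside.

How it is judged:
On the way, in this order (a step that is already met when the one before it is completed fails the run):
1. both cam levers are turned a quarter turn to unlocked, with the hatch still shut ((value of joint cam_left above 1.25 rad or value of joint cam_left below -1.25 rad) and (value of joint cam_right above 1.25 rad or value of joint cam_right below -1.25 rad) and value of joint hatch below 0.06 rad), for 0.2 s.
2. the hatch is swung right over (value of joint hatch above 1.75 rad), for 0.2 s.
At the end, for the whole second after the job is handed in: The hatch rests open against its stop (over 1.75 rad, not moving), both cam levers still stand unlocked (over 1.2 rad from locked, either way), and the three bystanders are within 30 mm of where they stood (value of joint hatch above 1.75 rad and velocity of joint hatch between -0.05 and 0.05 rad/s and (value of joint cam_left above 1.2 rad or value of joint cam_left below -1.2 rad) and (value of joint cam_right above 1.2 rad or value of joint cam_right below -1.2 rad) and distance of each of dropper, slidebox, dish from where it was at the start of the episode below 0.03 m); the robot touches nothing.
It fails at once if a cam lever is forced (pushed with more than 40 N) (contact force between any of cam_left, cam_right and the arm above 40 N or contact force between any of cam_left, cam_right and the fingers above 40 N).
It fails at once if a bystander is knocked over or pushed away (distance of any of dropper, slidebox, dish from where it was at the start of the episode above 0.03 m or angle between dropper's own z axis and vertical above 0.5 rad).
It also fails if it takes over 72 s, if anything falls off the work surface, if the arm or the gripper's body presses on something with over 40 N, if the wrist force passes 120 N, or if a joint passes its speed limit or range.

## Working session

There is one attempt and no reset: what is moved stays moved. The work goes in short steps, Python scripts to look and compute and a shell command to move; the robot and the scene stay as the last step left them, time stands still between calls to the robot, and variables do not carry over. Pictures are saved under pics/ and viewed, at most 10 in all, crops included, and the job is handed in when it is done.

```bash
mkdir -p pics; cat > h.py <<'E'
import numpy as np, cv2
from bench import *
def save(p,n): cv2.imwrite('pics/'+n,cv2.cvtColor(p['image'],cv2.COLOR_RGB2BGR))
def ray(p,uv):
    K=np.array(p['intrinsics']);T=np.array(p['extrinsics'])
    d=T[:3,:3]@np.linalg.solve(K,[uv[0],uv[1],1]);return T[:3,3],d/np.linalg.norm(d)
def tri(rs):
    A=sum(np.eye(3)-np.outer(d,d) for o,d in rs);b=sum((np.eye(3)-np.outer(d,d))@o for o,d in rs)
    x=np.linalg.solve(A,b);return x,[np.linalg.norm(np.cross(x-o,d)) for o,d in rs]
def atz(r,z): o,d=r;return o+d*(z-o[2])/d[2]
E
python3 - <<'E'
from h import *
np.set_printoptions(precision=4,suppress=True)
P={n:camera(n) for n in('scene','top','wrist')}
for n in P: save(P[n],n+'0.png'); print(n,P[n]['extrinsics'][:3,3] if hasattr(P[n]['extrinsics'],'shape') else P[n]['extrinsics'])
for q in['unit','hatch_hinge','hatch_lip','cam_left_pivot','cam_left_tip','cam_right_pivot','cam_right_tip','dropper','slidebox','dish']:
    rs=[]
    for n in P:
        r=spot_point(P[n],q)
        for k in r[:2]: print(q,n,np.round(k['location'],1),round(k['p'],2))
        if r and r[0]['p']>.4 and n!='wrist': rs.append(ray(P[n],r[0]['location']))
    if len(rs)>1: print('  ->',*tri(rs))
print(state())
E
python3 - <<'E'
import cv2,numpy as np
a=[cv2.imread(f'pics/{n}0.png') for n in('scene','top')]
cv2.imwrite('pics/both.png',cv2.resize(np.vstack(a),(480,600)))
E
```

```text
scene [0.8468 0.5825 0.6874]
top [0.3493 0.0391 1.1026]
wrist [0.1999 0.6232 0.3736]
unit scene [338.3 236.5] 0.96
unit top [325.1 205.2] 0.61
unit top [333.5 221.5] 0.53
  -> [ 0.567   0.0312 -0.0022] [np.float64(0.0017966939563131004), np.float64(0.0017966939563131368)]
hatch_hinge scene [374.9 228.3] 0.69
hatch_hinge top [284.6 210. ] 0.7
hatch_hinge top [365.8 178.3] 0.32
  -> [0.5391 0.1228 0.0979] [np.float64(0.0015399654141362207), np.float64(0.0015399654141362137)]
hatch_lip scene [299.1 177.9] 0.97
hatch_lip scene [344.  170.6] 0.34
hatch_lip top [367.3 176.9] 0.97
  -> [ 0.609  -0.0655  0.1009] [np.float64(0.0018671703706931474), np.float64(0.0018671703706929239)]
cam_left_pivot scene [345.3 169.4] 0.89
cam_left_pivot top [356.5 215.4] 0.63
  -> [ 0.5188 -0.0358  0.1124] [np.float64(0.0025175962600617057), np.float64(0.0025175962600616857)]
cam_left_tip scene [364.3 178.1] 0.62
cam_left_tip top [331.7 219.1] 0.67
  -> [0.5083 0.0203 0.1284] [np.float64(0.004057417268036942), np.float64(0.004057417268036864)]
cam_right_pivot scene [294.4 205.2] 0.71
cam_right_pivot top [326.
[... 610 characters left out ...]
8783)]
dish scene [249.5 202.7] 0.57
dish top [392.2 150.5] 0.62
  -> [ 0.7022 -0.1425  0.0035] [np.float64(0.0006619687135051185), np.float64(0.0006619687135052189)]
{'clock': 1.65, 'joint_pos': array([-1.249 ,  0.3984,  0.0451,  1.5366, -0.0187,  1.2069, -0.0507]), 'qd': array([-0.001 ,  0.0003,  0.0006, -0.0008, -0.0014,  0.0023,  0.0004]), 'effort': array([ -0.0005, -47.4996,   1.3628, -25.4518,   0.0114,   0.0006,
        -0.    ]), 'position': array([0.2655, 0.5933, 0.2314]), 'orientation': array([0.2088, 0.978 , 0.    , 0.    ]), 'contact_force': array([ 0.0292,  0.058 , -0.0088]), 'torque': array([ 0.    , -0.0328, -0.0237]), 'finger_force': 0.0, 'gripper_width': 0.08546905076232825}
```

View pics/scene0.png

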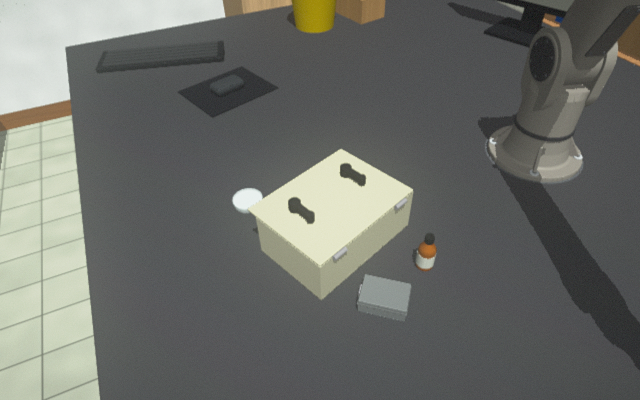

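View pics/top0.png

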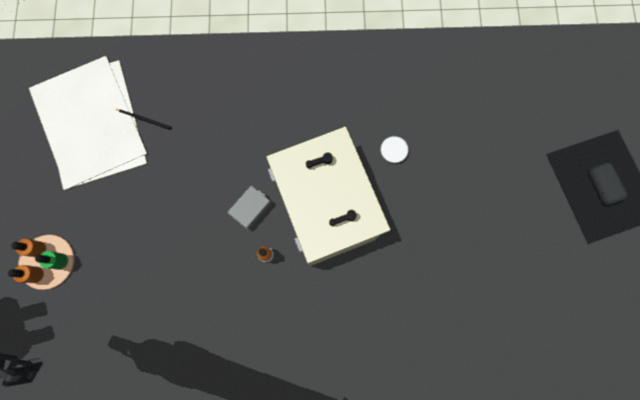

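The scene view shows the shut unit (about px 330,220) with both levers pointing at the hinge. The dropper (425,255) and slide box (385,297) stand behind it and the dish (248,200) in front. The top view agrees. Next I'll fit the unit's pose to all of these points.

```bash
cat > fit.py <<'E'
from h import *
from scipy.optimize import least_squares
from scipy.spatial.transform import Rotation as R
np.set_printoptions(precision=4,suppress=True)
L={'unit':(0,0,0),'hatch_hinge':(.085,0,.1),'hatch_lip':(-.11,0,.1),'cam_left_pivot':(-.041,.07,.118),'cam_left_tip':(.003,.07,.118),'cam_right_pivot':(-.041,-.07,.118),'cam_right_tip':(.003,-.07,.118)}
P=[camera(n) for n in('scene','top')];obs=[]
for p in P:
    for q in L:
        for k in spot_point(p,q)[:1]: obs.append((q,p,np.array(k['location'])))
def w(v,q): return R.from_euler('z',v[2]).apply(L[q])+[v[0],v[1],0]
def pr(p,X):
    T=np.linalg.inv(p['extrinsics']);c=T[:3,:3]@X+T[:3,3];u=np.array(p['intrinsics'])@c;return u[:2]/u[2]
f=lambda v:np.concatenate([pr(p,w(v,q))-z for q,p,z in obs])
s=least_squares(f,[.567,.031,1.93],loss='soft_l1',x_scale=[.01,.01,.02])
print(s.x)
for (q,p,z),e in zip(obs,f(s.x).reshape(-1,2)): print(q,e)
for q in L: print(q,w(s.x,q))
E
python3 fit.py
```

```text
[0.5726 0.0391 1.9259]
unit [-1.3248  7.7248]
hatch_hinge [-0.0639  0.6039]
hatch_lip [-2.207  -0.7287]
cam_left_pivot [-0.4445 -0.607 ]
cam_left_tip [ 0.6306 -0.8263]
cam_right_pivot [ 1.9827 -1.8661]
cam_right_tip [ 6.1983 -0.2937]
unit [-1.0106  0.0825]
hatch_hinge [-1.055  -0.7312]
hatch_lip [0.6278 0.4271]
cam_left_pivot [-2.081  -2.8227]
cam_left_tip [2.798  2.7283]
cam_right_pivot [-1.7164 -0.8374]
cam_right_tip [ 3.079  -0.1806]
unit [0.5726 0.0391 0.    ]
hatch_hinge [0.543  0.1188 0.1   ]
hatch_lip [ 0.6109 -0.064   0.1   ]
cam_left_pivot [ 0.5212 -0.0236  0.118 ]
cam_left_tip [0.5059 0.0176 0.118 ]
cam_right_pivot [0.6525 0.025  0.118 ]
cam_right_tip [0.6372 0.0663 0.118 ]
```

```bash
python3 -m creep '{"linear":[[0.2,-0.49,0.1],[0.4,-0.98,0.2]],"angular":[[0,0,-0.04],[0,0,-0.08]],"jaw":[85,60]}'
python3 -m creep '{"linear":[[0.2,-0.49,0],[0.4,-0.98,0]],"angular":[[0,0,-0.04],[0,0,-0.08]],"jaw":[40,30]}'
python3 -m creep '{"linear":[[0.2,-0.49,0],[0.4,-0.98,0]],"angular":[[0,0,-0.04],[0,0,-0.08]],"jaw":[30,30]}'
python3 -m creep '{"linear":[[0.2,-0.49,0],[0.4,-0.98,0]],"angular":[[0,0,-0.013],[0,0,-0.013]],"jaw":[30,30]}'
python3 -m creep '{"linear":[[0.2,-0.49,0],[0.4,-0.98,0]],"angular":[[0,0,0],[0,0,0]],"jaw":[30,30]}'
python3 -m creep '{"linear":[[0.2,-0.49,0],[0.42,-0.93,-0.3],[0.42,-0.93,-0.3],[0.42,-0.93,-0.3],[0.42,-0.93,-0.3]],"angular":[[0,0,0],[0,0,0],[0,0,0],[0,0,0],[0,0,0]],"jaw":[30,30,30,30,30]}'
cat > fit2.py <<'E'
from h import *
np.set_printoptions(precision=4,suppress=True)
import sys
p=camera('wrist');save(p,sys.argv[1]);s=state();print(s['clock'],s['position'],s['orientation'],s['joint_pos'],s['contact_force'],s['gripper_width'])
for q in sys.argv[2:]:
    for k in spot_point(p,q)[:2]: print(q,k['location'],round(k['p'],2),atz(ray(p,k['location']),.1 if q=='hatch_lip' else .118))
E
python3 fit2.py w1.png cam_left_pivot cam_left_tip cam_right_pivot cam_right_tip hatch_lip
```

```text
clock: 2.65
position: [0.3019, 0.5021, 0.2493]
orientation: [0.33, 0.944, -0.0, -0.0]
contact_force: [1.8, -0.8, 1.2]
gripper_width: 0.0729
finger_force: 0.0
clock: 2.85
position: [0.3412, 0.4081, 0.2504]
orientation: [0.448, 0.894, 0.001, 0.0]
contact_force: [0.7, 0.6, -0.4]
gripper_width: 0.0435
finger_force: 0.0
clock: 3.05
position: [0.3788, 0.3153, 0.2502]
orientation: [0.556, 0.831, 0.001, 0.0]
contact_force: [2.0, 0.2, 0.1]
gripper_width: 0.0301
finger_force: 0.0
clock: 3.25
position: [0.4165, 0.2227, 0.2503]
orientation: [0.571, 0.821, 0.001, 0.0]
contact_force: [1.2, -0.0, 0.5]
gripper_width: 0.03
finger_force: 0.0
clock: 3.45
position: [0.4543, 0.1301, 0.2504]
orientation: [0.571, 0.821, 0.001, 0.0]
contact_force: [0.2, 0.6, -0.5]
gripper_width: 0.03
finger_force: 0.0
clock: 3.95
position: [0.4956, 0.0405, 0.2201]
orientation: [0.57, 0.821, 0.0, -0.0]
contact_force: [-0.5, -0.0, -0.2]
gripper_width: 0.03
finger_force: 0.0
4.0 [0.4957 0.0411 0.2203] [ 0.5698  0.8217  0.0006 -0.0002] [-0.6727  0.1506  0.562   1.9187 -0.0912  1.0964  0.284 ] [-0.1331 -0.6874 -0.2235] 0.029845251413718018
cam_left_pivot [329.2, 278.2] 0.59 [ 0.5223 -0.0224  0.118 ]
cam_left_tip [332.4, 229.6] 0.98 [0.5094 0.0192 0.118 ]
cam_right_pivot [496.2, 278.4] 0.58 [0.6532 0.0262 0.118 ]
cam_right_tip [508.7, 233.8] 0.88 [0.643  0.0653 0.118 ]
cam_right_tip [450.4, 32.8] 0.24 [0.5336 0.1802 0.118 ]
```

View pics/w1.png

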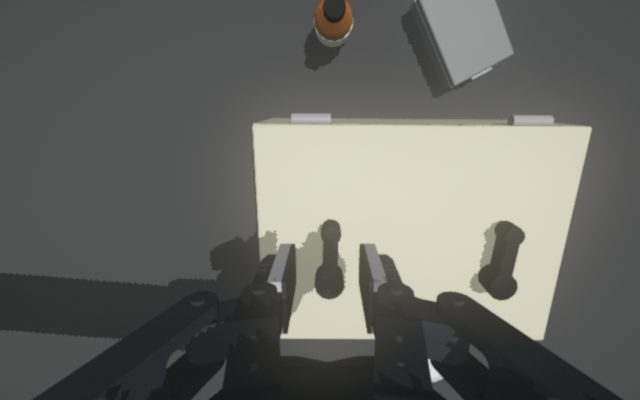

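The wrist view shows the left lever (hub 329,280; tip 332,230) between the open fingers and lined up with them. The right lever is at (497,280) to (509,232). I'll straddle the left lever's tip.

```bash
python3 -m creep '{"linear":[[0.14,-0.3,0],[0.14,-0.3,-0.4],[0.14,-0.3,-0.7],[0.14,-0.3,-0.7]],"angular":[[0,0,0],[0,0,0],[0,0,0],[0,0,0]],"jaw":[30,30,30,30]}'
python3 -m creep '{"linear":[[0,0,-0.1],[0,0,-0.2],[0,0,-0.3],[0,0,-0.36],[0,0,-0.36],[0,0,-0.36]],"angular":[[0,0,0],[0,0,0],[0,0,0],[0,0,0],[0,0,0],[0,0,0]],"jaw":[30,30,30,30,30,30]}'
```

```text
clock: 4.65
position: [0.5065, 0.0093, 0.1466]
orientation: [0.571, 0.821, -0.003, -0.003]
contact_force: [-0.5, -0.3, -0.0]
gripper_width: 0.0299
finger_force: 0.0
clock: 5.25
position: [0.51, 0.009, 0.1141]
orientation: [0.571, 0.821, 0.0, 0.0]
contact_force: [0.1, 0.7, -0.2]
gripper_width: 0.0298
finger_force: 0.0
```

```bash
python3 -m creep '{"linear":[[0.02,0.008,0],[0.04,0.015,0],[0.056,0.021,0],[0.066,0.024,0],[0.075,0.028,0],[0.075,0.028,0]],"angular":[[0,0,0],[0,0,0],[0,0,0],[0,0,0],[0,0,0],[0,0,0]],"jaw":[30,30,30,30,30,30]}'
for i in 1 2 3; do python3 -m creep '{"linear":[[0.01,0.003,0],[0.019,0.007,0],[0.019,0.007,0]],"angular":[[0,0,0],[0,0,0],[0,0,0]],"jaw":[30,30,30]}' | egrep 'pos|force'; done
```

```text
clock: 5.85
position: [0.517, 0.0117, 0.1138]
orientation: [0.571, 0.821, -0.0, -0.0]
contact_force: [-1.0, -0.3, 1.1]
gripper_width: 0.0298
finger_force: 0.5
position: [0.5188, 0.0126, 0.1138]
contact_force: [-2.9, -0.9, 1.1]
finger_force: 1.2
position: [0.5204, 0.0133, 0.1137]
contact_force: [-3.9, 0.4, 1.8]
finger_force: 2.0
position: [0.5211, 0.0135, 0.1135]
contact_force: [-7.8, -1.6, 4.8]
finger_force: 3.5
```

```bash
python3 -m creep '{"linear":[[0.01,0.003,0],[0.019,0.007,0],[0.019,0.007,0]],"angular":[[0,0,0],[0,0,0],[0,0,0]],"jaw":[30,30,30]}' | egrep 'pos|force'
```

```text
position: [0.5215, 0.0138, 0.1133]
contact_force: [-10.0, -1.5, 7.5]
finger_force: 5.0
```

```bash
cat > arc.py <<'E'
import numpy as np,sys
cx,cy,px,py,a0,r,w0=map(float,sys.argv[1:8])  # commanded, pivot, base angle deg, radius, tool turn already made
for psi in map(float,sys.argv[8:]):
    a=np.radians(a0+psi);print(psi,round((px+r*np.cos(a)-cx)*10,3),round((py+r*np.sin(a)-cy)*10,3),round((psi-w0)/180,3))
E
python3 arc.py .5252 .0146 .522 -.023 110.3 .0355 0 0 7 14 21 28 35 42 49 56 63 70 77 84 91 97
```

```text
0.0 -0.155 -0.043 0.0
7.0 -0.195 -0.061 0.039
14.0 -0.232 -0.083 0.078
21.0 -0.266 -0.109 0.117
28.0 -0.297 -0.14 0.156
35.0 -0.324 -0.174 0.194
42.0 -0.346 -0.211 0.233
49.0 -0.364 -0.251 0.272
56.0 -0.377 -0.292 0.311
63.0 -0.385 -0.335 0.35
70.0 -0.387 -0.378 0.389
77.0 -0.384 -0.421 0.428
84.0 -0.376 -0.464 0.467
91.0 -0.363 -0.505 0.506
97.0 -0.347 -0.539 0.539
```

```bash
python3 -m creep '{"linear":[[-0.05,-0.02,0],[-0.1,-0.03,0],[-0.155,-0.043,0],[-0.195,-0.061,0],[-0.232,-0.083,0],[-0.266,-0.109,0],[-0.297,-0.14,0],[-0.297,-0.14,0]],"angular":[[0,0,0],[0,0,0],[0,0,0],[0,0,0.039],[0,0,0.078],[0,0,0.117],[0,0,0.156],[0,0,0.156]],"jaw":[30,30,30,30,30,30,30,30]}'
```

```text
clock: 7.85
position: [0.4958, 0.0013, 0.1143]
orientation: [0.355, 0.935, 0.001, 0.001]
contact_force: [0.5, 2.1, -0.1]
gripper_width: 0.03
finger_force: 0.8
```

```bash
python3 -m creep '{"linear":[[-0.027,-0.034,0],[-0.049,-0.071,0],[-0.067,-0.111,0],[-0.08,-0.152,0],[-0.088,-0.195,0],[-0.09,-0.238,0],[-0.087,-0.281,0],[-0.087,-0.281,0]],"angular":[[0,0,0.038],[0,0,0.077],[0,0,0.116],[0,0,0.155],[0,0,0.194],[0,0,0.233],[0,0,0.272],[0,0,0.272]],"jaw":[30,30,30,30,30,30,30,30]}'
python3 -m creep '{"linear":[[0.008,-0.043,0],[0.021,-0.084,0],[0.037,-0.118,0],[0.037,-0.118,0]],"angular":[[0,0,0.039],[0,0,0.078],[0,0,0.111],[0,0,0.111]],"jaw":[30,30,30,30]}'
python3 fit2.py w2.png cam_left_pivot cam_left_tip
```

```text
clock: 8.65
position: [0.4859, -0.0271, 0.1139]
orientation: [-0.063, 0.998, 0.001, -0.001]
contact_force: [-2.3, 1.9, 0.5]
gripper_width: 0.03
finger_force: 1.1
clock: 9.05
position: [0.4895, -0.0394, 0.1137]
orientation: [-0.234, 0.972, 0.0, -0.001]
contact_force: [-1.7, 0.6, 0.2]
gripper_width: 0.0302
finger_force: 1.0
9.1 [ 0.4896 -0.0394  0.1136] [-0.234   0.9722  0.0001 -0.0006] [-0.2392  0.2564  0.2681  2.0403 -0.0889  0.8568  2.1222] [-1.3227  1.351  -0.0965] 0.02939344479750036
cam_left_pivot [327.7, 326.5] 0.58 [ 0.5207 -0.0229  0.118 ]
cam_left_tip [340.8, 251.1] 0.82 [ 0.4816 -0.0362  0.118 ]
cam_left_tip [568.7, 268.8] 0.62 [0.4408 0.0632 0.118 ]
```

View pics/w2.png

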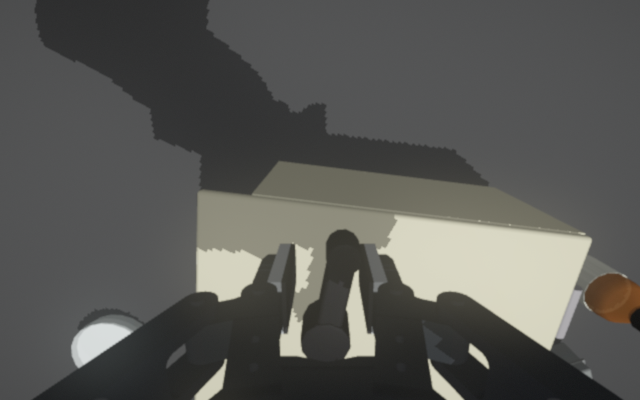

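The wrist view shows the left lever (hub 328,327; tip 341,251) standing across the hatch, about 88° from locked. Next is the right lever.

```bash
python3 -m creep '{"linear":[[-0.023,0.045,0],[-0.023,0.045,0.3],[0.1,0.1,0.7],[0.4,0.3,0.7],[0.8,0.5,0.7],[0.8,0.5,0.7]],"angular":[[0,0,0],[0,0,0],[0,0,-0.045],[0,0,-0.09],[0,0,-0.135],[0,0,-0.18]],"jaw":[30,30,30,30,30,30]}'
python3 -m creep '{"linear":[[0.3,0.2,0],[0.71,0.485,0],[0.71,0.485,0],[0.71,0.485,0],[0.71,0.485,0],[0.71,0.485,0],[0.71,0.485,0],[0.71,0.485,0],[0.71,0.485,0],[0.71,0.485,0]],"angular":[[0,0,-0.045],[0,0,-0.09],[0,0,-0.135],[0,0,-0.18],[0,0,-0.225],[0,0,-0.27],[0,0,-0.315],[0,0,-0.359],[0,0,-0.359],[0,0,-0.359]],"jaw":[30,30,30,30,30,30,30,30,30,30]}'
python3 fit2.py w3.png cam_right_pivot cam_right_tip
```

```text
clock: 9.8
position: [0.5757, 0.0155, 0.1846]
orientation: [0.045, 0.999, 0.001, 0.003]
contact_force: [-2.2, 1.0, -0.2]
gripper_width: 0.0296
finger_force: 0.0
clock: 10.8
position: [0.6416, 0.0596, 0.184]
orientation: [0.57, 0.822, 0.0, 0.001]
contact_force: [-0.3, -0.4, 0.6]
gripper_width: 0.0299
finger_force: 0.0
10.85 [0.6415 0.0594 0.1841] [0.5701 0.8215 0.0002 0.0005] [-0.551   0.4757  0.5441  1.6177 -0.266   1.1219  0.4174] [0.606  0.3837 0.1243] 0.0301391774597931
cam_right_pivot [324.9, 263.7] 0.85 [0.654  0.0255 0.118 ]
cam_right_tip [327.3, 205.8] 0.78 [0.6406 0.066  0.118 ]
```

View pics/w3.png

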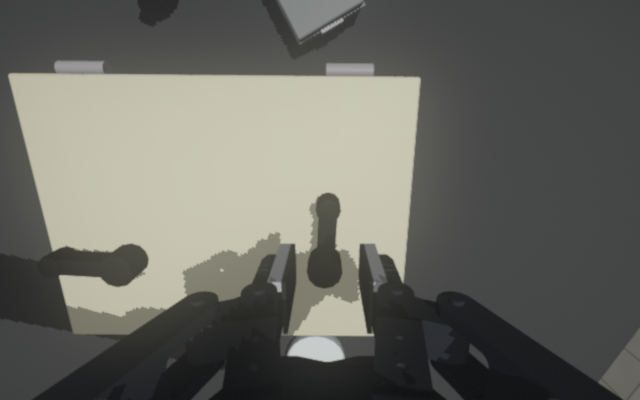

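The left lever lies across at (140,262) to (45,262), and the right lever (hub 325,264; tip 327,206) is centred in the fingers. I'll lower and feel it clockwise first.

```bash
python3 -m creep '{"linear":[[0,0,-0.3],[0,0,-0.5],[0,0,-0.6],[0,0,-0.7],[0,0,-0.7],[0.02,0.008,-0.7],[0.04,0.015,-0.7],[0.056,0.021,-0.7],[0.066,0.024,-0.7],[0.075,0.028,-0.7],[0.075,0.028,-0.7]],"angular":[[0,0,0],[0,0,0],[0,0,0],[0,0,0],[0,0,0],[0,0,0],[0,0,0],[0,0,0],[0,0,0],[0,0,0],[0,0,0]],"jaw":[30,30,30,30,30,30,30,30,30,30,30]}'
for i in 1 2 3; do python3 -m creep '{"linear":[[0.01,0.003,0],[0.019,0.007,0],[0.019,0.007,0]],"angular":[[0,0,0],[0,0,0],[0,0,0]],"jaw":[30,30,30]}' | egrep 'pos|force'; done
```

```text
clock: 12.05
position: [0.6488, 0.062, 0.114]
orientation: [0.571, 0.821, 0.0, 0.0]
contact_force: [0.4, -0.5, -0.2]
gripper_width: 0.0297
finger_force: 0.0
position: [0.6501, 0.0627, 0.1138]
contact_force: [-2.4, -0.5, 2.2]
finger_force: 1.2
position: [0.6517, 0.0633, 0.1137]
contact_force: [-4.1, 0.3, 2.4]
finger_force: 2.3
position: [0.6523, 0.0636, 0.1135]
contact_force: [-7.5, -0.8, 3.8]
finger_force: 3.8
```

```bash
for i in 1 2; do python3 -m creep '{"linear":[[0.01,0.003,0],[0.019,0.007,0],[0.019,0.007,0]],"angular":[[0,0,0],[0,0,0],[0,0,0]],"jaw":[30,30,30]}' | egrep 'pos|force'; done
```

```text
position: [0.6528, 0.0638, 0.1134]
contact_force: [-9.9, -1.1, 6.2]
finger_force: 5.3
position: [0.6534, 0.0641, 0.1132]
contact_force: [-12.8, -1.1, 7.8]
finger_force: 6.7
```

```bash
python3 arc.py .6585 .0657 .6535 .0256 110.3 .0355 0 0 7 14 21 28 35 42 49 56 63 70 77 84 91 97
```

```text
0.0 -0.173 -0.068 0.0
7.0 -0.213 -0.086 0.039
14.0 -0.25 -0.108 0.078
21.0 -0.284 -0.134 0.117
28.0 -0.315 -0.165 0.156
35.0 -0.342 -0.199 0.194
42.0 -0.364 -0.236 0.233
49.0 -0.382 -0.276 0.272
56.0 -0.395 -0.317 0.311
63.0 -0.403 -0.36 0.35
70.0 -0.405 -0.403 0.389
77.0 -0.402 -0.446 0.428
84.0 -0.394 -0.489 0.467
91.0 -0.381 -0.53 0.506
97.0 -0.365 -0.564 0.539
```

```bash
python3 -m creep '{"linear":[[-0.06,-0.02,0],[-0.12,-0.04,0],[-0.173,-0.068,0],[-0.213,-0.086,0],[-0.25,-0.108,0],[-0.284,-0.134,0],[-0.315,-0.165,0],[-0.315,-0.165,0]],"angular":[[0,0,0],[0,0,0],[0,0,0],[0,0,0.039],[0,0,0.078],[0,0,0.117],[0,0,0.156],[0,0,0.156]],"jaw":[30,30,30,30,30,30,30,30]}'
```

```text
clock: 14.35
position: [0.6274, 0.0496, 0.1143]
orientation: [0.355, 0.935, 0.001, 0.001]
contact_force: [1.2, 0.6, 0.3]
gripper_width: 0.0298
finger_force: 0.7
```

```bash
python3 -m creep '{"linear":[[-0.027,-0.034,0],[-0.049,-0.071,0],[-0.067,-0.111,0],[-0.08,-0.152,0],[-0.088,-0.195,0],[-0.09,-0.238,0],[-0.087,-0.281,0],[-0.087,-0.281,0]],"angular":[[0,0,0.038],[0,0,0.077],[0,0,0.116],[0,0,0.155],[0,0,0.194],[0,0,0.233],[0,0,0.272],[0,0,0.272]],"jaw":[30,30,30,30,30,30,30,30]}'
python3 -m creep '{"linear":[[0.008,-0.043,0],[0.021,-0.084,0],[0.037,-0.118,0],[0.037,-0.118,0]],"angular":[[0,0,0.039],[0,0,0.078],[0,0,0.111],[0,0,0.111]],"jaw":[30,30,30,30]}'
python3 fit2.py w4.png cam_right_pivot cam_right_tip
```

```text
clock: 15.15
position: [0.6173, 0.0217, 0.1139]
orientation: [-0.063, 0.998, 0.001, -0.001]
contact_force: [-2.1, 3.1, 1.1]
gripper_width: 0.0301
finger_force: 1.4
clock: 15.55
position: [0.6209, 0.0089, 0.1135]
orientation: [-0.234, 0.972, 0.0, -0.001]
contact_force: [-2.8, 1.8, 1.4]
gripper_width: 0.03
finger_force: 1.2
15.6 [0.6211 0.009  0.1135] [-0.234   0.9722  0.0002 -0.0007] [-0.1894  0.4602  0.1401  1.7316 -0.0761  0.9566  2.0235] [-3.1147  0.3917 -0.5243] 0.030279254195872334
cam_right_pivot [321.0, 328.2] 0.64 [0.6544 0.0229 0.118 ]
cam_right_tip [342.4, 252.9] 0.76 [0.6134 0.0131 0.118 ]
cam_right_tip [592.6, 210.6] 0.41 [0.5445 0.1024 0.118 ]
```

```bash
python3 -m creep '{"linear":[[-0.023,0.045,0],[-0.023,0.045,0.4],[-0.023,0,0.9],[-0.1,-0.4,1],[-0.1,-0.8,1],[-0.1,-1,1],[-0.1,-1,1],[-0.1,-1,1],[-0.1,-1,1],[-0.1,-1,1],[-0.1,-1,1],[-0.1,-1,1],[-0.1,-1,1],[-0.1,-1,1],[-0.1,-1,1]],"angular":[[0,0,0],[0,0,0],[0,0,-0.045],[0,0,-0.09],[0,0,-0.135],[0,0,-0.18],[0,0,-0.225],[0,0,-0.27],[0,0,-0.315],[0,0,-0.36],[0,0,-0.405],[0,0,-0.45],[0,0,-0.495],[0,0,-0.539],[0,0,-0.539]],"jaw":[30,30,30,20,10,0,0,0,0,0,0,0,0,0,0]}'
python3 -c "
from h import *;print(state()['joint_pos'])
p=camera('scene')
for q in('cam_left_pivot','cam_left_tip','cam_right_pivot','cam_right_tip'):
  for k in spot_point(p,q)[:1]: print(q,k['p'],atz(ray(p,k['location']),.118))"
python3 -m creep '{"linear":[[0,-0.1,0.1],[-0.05,-0.2,0.2],[-0.05,-0.35,0.3],[-0.05,-0.35,0.3],[-0.05,-0.35,0.3]],"angular":[[0.042,0.0155,0],[0.083,0.031,0],[0.125,0.046,0],[0.125,0.046,0],[0.125,0.046,0]],"jaw":[0,0,0,0,0]}'
python3 -c "
from h import *;print(state()['joint_pos'])"
```

```text
clock: 17.2
position: [0.6125, -0.091, 0.2143]
orientation: [0.571, 0.821, 0.0, 0.001]
contact_force: [1.2, -0.3, -0.1]
gripper_width: 0.0001
finger_force: 0.0
[-0.31235171  0.39478913  0.51791836  1.64775892 -0.20876626  1.15238142
  0.61169986]
cam_left_pivot 0.81 [ 0.52045897 -0.02712889  0.118     ]
cam_left_tip 0.68 [ 0.47309917 -0.03883183  0.118     ]
cam_right_pivot 0.69 [0.65574734 0.02035093 0.118     ]
cam_right_tip 0.6 [6.13752008e-01 4.57577167e-04 1.18000000e-01]
clock: 17.95
position: [0.6066, -0.1285, 0.2432]
orientation: [0.56, 0.802, 0.119, -0.17]
contact_force: [-0.0, 1.0, -0.6]
gripper_width: -0.0
finger_force: 0.0
[ 0.02139414  0.54104579  0.44549346  1.42351834 -0.51174395  1.55056625
  0.89218296]
```

```bash
python3 -m creep '{"linear":[[0,0,0],[0,0,0],[0,0,0],[0,0,0],[0,0,0]],"angular":[[0.037,0.0135,0],[0.073,0.027,0],[0.11,0.04,0],[0.11,0.04,0],[0.11,0.04,0]],"jaw":[0,0,0,0,0]}'
python3 -c "
from h import *;s=state();print(s['joint_pos'])
from scipy.spatial.transform import Rotation as R
print(R.from_quat(s['orientation']).as_matrix())"
```

```text
clock: 18.45
position: [0.6069, -0.1246, 0.2436]
orientation: [0.527, 0.759, 0.22, -0.313]
contact_force: [0.1, -0.0, 0.2]
gripper_width: -0.0003
finger_force: 0.0
[ 0.20223319  0.71134185  0.36265874  1.28350428 -0.70603379  1.83832349
  0.96197942]
[[-0.24864099  0.9373215  -0.24414351]
 [ 0.66180952  0.34844856  0.66377086]
 [ 0.70723816  0.00346414 -0.70696689]]
```

```bash
python3 -m creep '{"linear":[[0,0,-0.3],[0,0,-0.6],[0,0,-0.9],[0,0,-0.9],[0,0,-0.9]],"angular":[[0,0,0],[0,0,0],[0,0,0],[0,0,0],[0,0,0]],"jaw":[0,0,0,0,0]}'
python3 -m creep '{"linear":[[0,0,-0.3],[0,0,-0.6],[0,0,-0.87],[0,0,-0.87],[0,0,-0.87]],"angular":[[0,0,0],[0,0,0],[0,0,0],[0,0,0],[0,0,0]],"jaw":[0,0,0,0,0]}'
python3 fit2.py w5.png hatch_lip
```

```text
clock: 18.95
position: [0.6073, -0.1241, 0.1559]
orientation: [0.526, 0.759, 0.22, -0.313]
contact_force: [0.4, -1.4, 0.2]
gripper_width: 0.0001
finger_force: 0.0
clock: 19.45
position: [0.6078, -0.1257, 0.0693]
orientation: [0.527, 0.759, 0.221, -0.312]
contact_force: [0.1, -0.0, -0.0]
gripper_width: 0.0
finger_force: 0.0
19.5 [ 0.6082 -0.1261  0.0698] [ 0.5269  0.7593  0.2207 -0.3116] [ 0.2161  0.8858  0.3329  1.3803 -0.7284  1.615   1.1148] [-0.2078  0.2068 -0.3114] -0.00011426331707242398
hatch_lip [377.4, 123.1] 0.82 [ 0.6109 -0.0615  0.1   ]
```

```bash
python3 -c "
from h import *
p=camera('scene');save(p,'s5.png');cv2.imwrite('pics/s5c.png',cv2.resize(cv2.imread('pics/s5.png')[90:310,180:480],None,fx=2.5,fy=2.5))"
```

```text
(no output)
```

View pics/s5c.png

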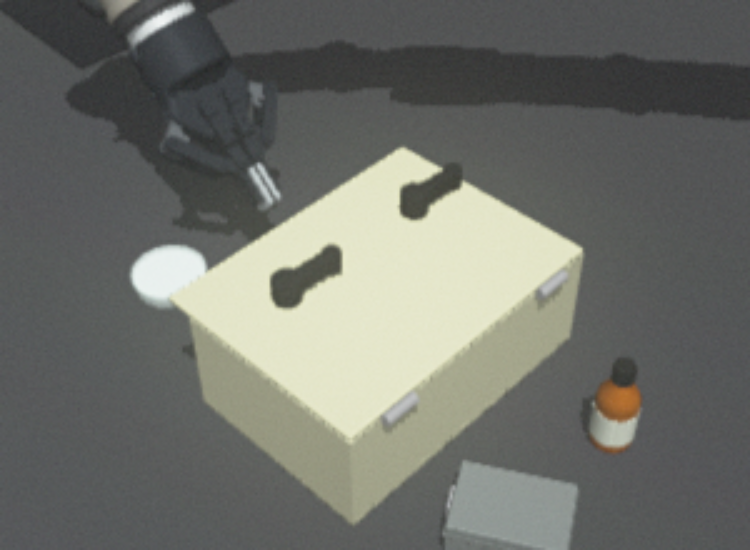

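View pics/w5.png

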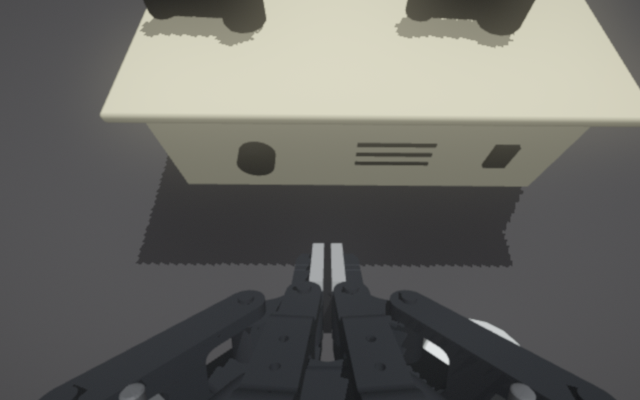

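The scene crop and wrist view show both levers lying across the shut hatch and the shut fingers in front of the lip, below its level. The dish is clear to the side.

```bash
python3 -m creep '{"linear":[[-0.08,0.22,-0.03],[-0.17,0.46,-0.03],[-0.19,0.52,-0.03],[-0.215,0.58,-0.03],[-0.24,0.65,-0.03],[-0.24,0.65,-0.03],[-0.24,0.65,-0.03]],"angular":[[0,0,0],[0,0,0],[0,0,0],[0,0,0],[0,0,0],[0,0,0],[0,0,0]],"jaw":[0,0,0,0,0,0,0]}'
python3 - <<'E'
import numpy as np
b=np.array([-.347,.938]);o=np.array([.005-.005,0])
# lift arc: contact point kept on finger; TCP rides (r from hinge) with lead
# local s from lip (s=195 at hinge), h from hinge height
s0,h0=.012,-.033
for th in np.radians([5,10,20,30,40,50,60,70,80,90,100,105]):
    # required clearance: choose tip at radius blending: edge-contact phase then tip phase
    lip=np.array([.195-.195*np.cos(th),.195*np.sin(th)])
    z=np.array([.707,-.707]);x=np.array([.707,.707])
    tip=lip-.011*x+.025*z          # edge phase: lip on finger surface 25 mm behind tip
    tip2=None
    # tip phase: upper tip corner (tip+.011x) on underside, 25 mm in from lip
    pl=np.array([np.cos(th),-np.sin(th)])  # lip->hinge
    c=lip+.025*pl; tip2=c-.011*x
    t=tip if th<np.pi/4 else tip2
    d=(t-[s0,h0])
    print(round(np.degrees(th)),'dxyz',np.round([10*d[0]*b[0],10*d[0]*b[1],10*d[1]],3))
E
```

```text
clock: 20.3
position: [0.5829, -0.0616, 0.0639]
orientation: [0.528, 0.758, 0.22, -0.313]
contact_force: [-0.4, -0.2, -0.0]
gripper_width: 0.0003
finger_force: 0.0
5 dxyz [ 0.005 -0.013  0.245]
10 dxyz [-0.003  0.008  0.414]
20 dxyz [-0.034  0.091  0.742]
30 dxyz [-0.083  0.225  1.05 ]
40 dxyz [-0.151  0.408  1.329]
50 dxyz [-0.229  0.619  1.555]
60 dxyz [-0.313  0.846  1.724]
70 dxyz [-0.406  1.098  1.85 ]
80 dxyz [-0.506  1.367  1.926]
90 dxyz [-0.608  1.644  1.952]
100 dxyz [-0.71   1.92   1.926]
105 dxyz [-0.761  2.056  1.894]
```

```bash
python3 -m creep '{"linear":[[0,0,0.12],[0,0,0.24],[0,0,0.33],[0,0.01,0.41],[-0.01,0.03,0.5],[-0.015,0.05,0.58],[-0.025,0.07,0.66],[-0.034,0.09,0.74],[-0.05,0.14,0.85],[-0.07,0.2,0.98],[-0.07,0.2,0.98]],"angular":[[0,0,0],[0,0,0],[0,0,0],[0,0,0],[0,0,0],[0,0,0],[0,0,0],[0,0,0],[0,0,0],[0,0,0],[0,0,0]],"jaw":[0,0,0,0,0,0,0,0,0,0,0]}'
python3 -c "
from h import *
print(state()['joint_pos']);p=camera('scene');save(p,'s6.png');cv2.imwrite('pics/s6c.png',cv2.resize(cv2.imread('pics/s6.png')[60:310,180:480],None,fx=2,fy=2))"
```

```text
clock: 21.4
position: [0.5762, -0.0396, 0.1645]
orientation: [0.526, 0.759, 0.221, -0.313]
contact_force: [1.8, -2.4, -0.2]
gripper_width: -0.0
finger_force: 1.1
[ 0.09935411  0.67441785  0.33454179  1.53483234 -0.73322297  1.61696679
  1.0063109 ]
```

View pics/s6c.png

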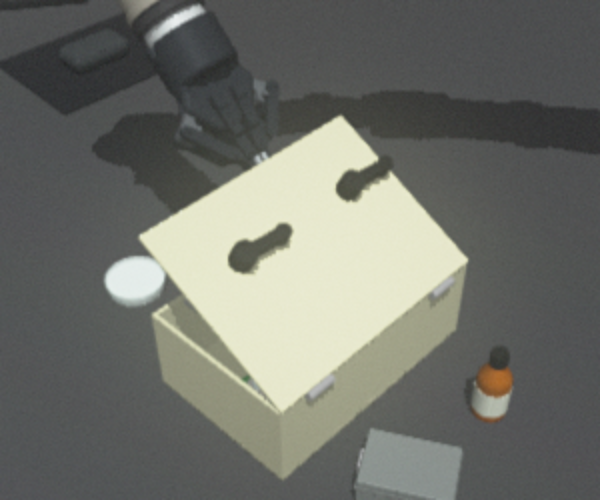

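The hatch is up about 28° on the fingers, with both levers still across. I'll carry on along the arc.

```bash
python3 -m creep '{"linear":[[-0.013,0.03,0.09],[-0.045,0.12,0.23],[-0.08,0.21,0.35],[-0.12,0.315,0.47],[-0.16,0.42,0.575],[-0.2,0.53,0.67],[-0.243,0.646,0.744],[-0.29,0.77,0.81],[-0.336,0.9,0.87],[-0.336,0.9,0.87]],"angular":[[0,0,0],[0,0,0],[0,0,0],[0,0,0],[0,0,0],[0,0,0],[0,0,0],[0,0,0],[0,0,0],[0,0,0]],"jaw":[0,0,0,0,0,0,0,0,0,0]}'
python3 -c "
from h import *
print(state()['joint_pos'])"
```

```text
clock: 22.45
position: [0.5413, 0.0522, 0.2504]
orientation: [0.525, 0.759, 0.221, -0.314]
contact_force: [0.0, -0.3, 0.2]
gripper_width: 0.0
finger_force: 0.3
[-0.03152455  0.47907219  0.32263493  1.63690226 -0.74621451  1.61645306
  0.84565294]
```

```bash
python3 -m creep '{"linear":[[-0.05,0.13,0.045],[-0.1,0.27,0.076],[-0.15,0.41,0.09],[-0.2,0.55,0.1],[-0.25,0.68,0.09],[-0.305,0.82,0.076],[-0.35,0.93,0.05],[-0.35,0.93,0.05],[-0.35,0.93,0.05]],"angular":[[0,0,0],[0,0,0],[0,0,0],[0,0,0],[0,0,0],[0,0,0],[0,0,0],[0,0,0],[0,0,0]],"jaw":[0,0,0,0,0,0,0,0,0]}'
python3 -c "
from h import *
p=camera('scene');save(p,'s7.png');cv2.imwrite('pics/s7c.png',cv2.resize(cv2.imread('pics/s7.png')[60:310,180:480],None,fx=2,fy=2))"
```

```text
clock: 23.35
position: [0.5069, 0.1422, 0.2537]
orientation: [0.527, 0.758, 0.22, -0.313]
contact_force: [-0.7, -0.1, 0.4]
gripper_width: 0.0
finger_force: 0.0
```

View pics/s7c.png

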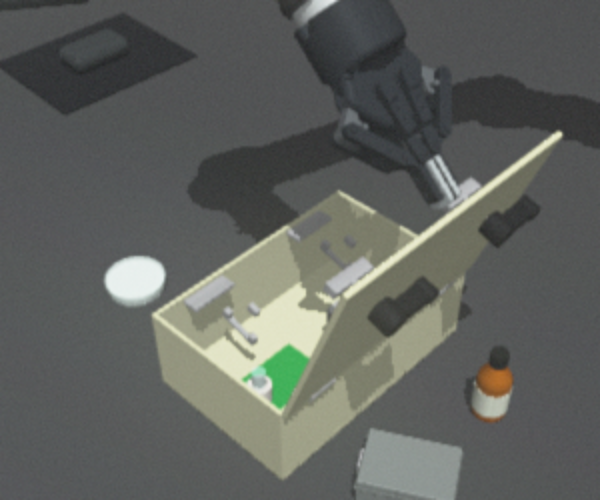

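The hatch stands past vertical with both levers still across and the bystanders unmoved. I'll withdraw and check.

```bash
python3 -m creep '{"linear":[[0.1,-0.27,0],[0.2,-0.54,0.1],[0.34,-0.9,0.3],[0.34,-0.9,0.3],[0.34,-0.9,0.3],[0.34,-0.9,0.3],[0.34,-0.9,0.3]],"angular":[[0,0,0],[0,0,0],[0,0,0],[0,0,0],[0,0,0],[0,0,0],[0,0,0]],"jaw":[0,0,0,0,0,0,0]}'
python3 -c "
from h import *
P=[camera('scene'),camera('top')]
for q in('hatch_hinge','hatch_lip','cam_left_pivot','cam_left_tip','cam_right_pivot','cam_right_tip','dropper','slidebox','dish'):
  r=[spot_point(p,q)[:1] for p in P]
  if all(r): print(q,[round(k[0]['p'],2) for k in r],*tri([ray(p,k[0]['location']) for p,k in zip(P,r)]))
save(P[0],'s8.png');cv2.imwrite('pics/s8c.png',cv2.resize(cv2.imread('pics/s8.png')[60:310,180:480],None,fx=2,fy=2))"
```

```text
clock: 24.1
position: [0.5405, 0.0533, 0.2835]
orientation: [0.527, 0.759, 0.22, -0.314]
contact_force: [0.1, 0.4, 0.2]
gripper_width: -0.0001
finger_force: 0.0
hatch_hinge [0.89, 0.78] [0.54237179 0.11610433 0.09530415] [np.float64(0.0004999757417448842), np.float64(0.0004999757417449095)]
hatch_lip [0.93, 0.61] [0.52448285 0.18074154 0.28364203] [np.float64(0.0006600004907250866), np.float64(0.0006600004907249713)]
cam_left_pivot [0.74, 0.64] [0.53749224 0.12188882 0.0690611 ] [np.float64(0.07604263794912382), np.float64(0.07604263794912393)]
cam_left_tip [0.66, 0.45] [0.42854394 0.14597292 0.22908001] [np.float64(0.0017562841265024573), np.float64(0.0017562841265024184)]
cam_right_pivot [0.57, 0.57] [0.59297232 0.19417524 0.20871504] [np.float64(0.0004707955692284863), np.float64(0.0004707955692286848)]
cam_right_tip [0.92, 0.55] [0.51362459 0.06312024 0.11557277] [np.float64(0.039108873691437805), np.float64(0.039108873691437916)]
dropper [0.66, 0.52] [0.44921882 0.17813101 0.00629953] [np.float64(0.0016776459853918714), np.float64(0.0016776459853919535)]
slidebox [0.73, 0.8] [ 0.55532944  0.21322167 -0.00185918] [np.float64(0.0005654097464305404), np.float64(0.0005654097464305403)]
```

View pics/s8c.png

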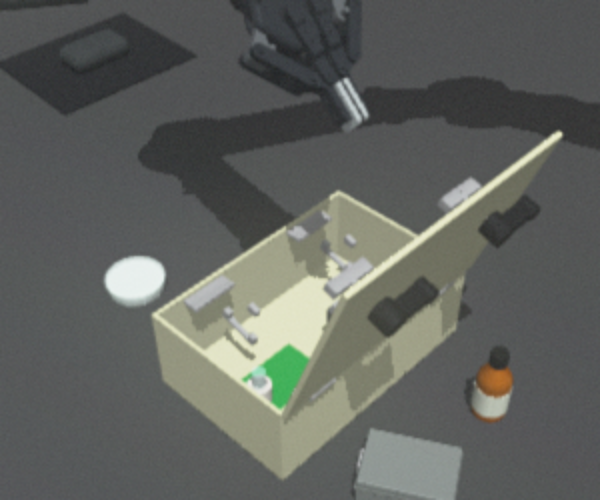

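The robot is clear of everything. The hatch measures about 1.9 rad from the lip and hinge points, so it is at its stop, and the levers and bystanders look fine. I'm handing in.

```bash
python3 -c "
from bench import *
print(job_done())"
```

```text
the job is handed in; nothing more can be done
None
```

I turned both cam levers anticlockwise to unlocked, swung the hatch over until it rested at about 1.9 rad, its open stop, left the bystanders where they stood and handed the job in; the hand-in returned no verdict.

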